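Seat the strips of a strip-well plate flush by running the fingertips along their ends

ROBOT

A 6-joint arm with a two-finger parallel gripper is mounted at the origin on a cart in front of the work surface, level with it; the furniture and walls round the work are solid. World frame = base frame: x ahead of the robot, y to its left, z up, the work surface at z = 0. Lengths are in mm, angles in rad, forces in N, time in s.
With the tool pointing down it reaches from about 275 to 1000 mm from the base axis. Payload 8.4 kg.
Tool frame: the origin (TCP) lies between the finger pads; the fingertips stand 17 mm ahead of it and the grasp point (between the pads) lies 2 mm behind it; z points along the fingers, y is the line along which they close (so a half turn about z gives the same grasp; the last joint's range is limited). The gripper opens to 85 mm and grips with 20 to 120 N. Pads are 22 mm wide; open, the fingers measure 114 mm over their backs; the gripper's body (76 mm by 85 mm) begins 54 mm behind the grasp point. The pads swing forward as they close: fully open they stand 13 mm farther back than shut.
Start: joints at [-1.237, 0.353, 1.633, -0, 1.155, -0.002], TCP at [205.951, -590.095, 248.281] pointing down, gripper open.
Joint ranges: [-2.63, 2.63], [-0.92, 2.1], [0.06, 2.66], [-1.3, 4.44], [0, 2.69], [-3.02, 3.02]. Speed limits (rad/s): [2.22, 2.22, 2.79, 3.14, 3.14, 3.14].

INTERFACE

Orientations are given as a 3x3 rotation matrix whose columns are the frame's x, y, z axes.
In Python, from cell import bot gives the robot as it stands.
- The arm moves only by the tool drive_tool, never from a script. Its argument "increments" is a list of rows, each an object of numbers: "x", "y", "z": the shift along the tool's x, y, z scaled (see below); "rx", "ry", "rz": the turn, a rotation vector about the tool's x, y, z scaled (see below). A call has 1 to 12 rows; each row shifts and turns the commanded pose from where the row before left it, along the tool's axes as they then stand; what a row does not reach is not made up. The controller multiplies each number of a shift by 4 cm and each number of a turn by 5 degrees. A row lasts 1/12 s, in which the tool goes at most 41.7 mm and 7.16 degrees, less where a joint would pass 70% of its speed; a pose out of reach is approached as far as the arm can. A call with a number of a shift or a turn outside -1 to 1 is refused whole. A call with a gripper value outside its range is refused whole. "gripper" is the opening, from -1 (shut) to 1 (fully open), set as the call begins (left out, the last holds). The fingers move at their own pace and stop on an object; "grip_force" is the grip in N (left out, the last holds). Time passes only in rows, so rows that do not move let the fingers close. It gives the time, the measured TCP pose, the force, the opening and the grip force at its end, in the units of the state.
- bot.sense(): the state, without advancing time (a new reading comes with each control period).
- bot.camera(name): name is "scene" or "top" or "wrist"; returns the picture (400x640x3 uint8, red, green, blue); there is no depth.
- bot.camera_model(name): a dict with "fx", "fy", "cx", "cy" (pixels), "world_to_cam" (4x4, takes a point from world to camera coordinates); the wrist camera has in their place "T_tool_cam" (4x4, takes a point from camera to tool coordinates, whose origin is the TCP and whose axes are the flange's). Camera axes: x right, y up, looking along -z (the intrinsics and any distortion apply to the point x, -y, -z); pixel columns grow to the right and rows downward; lengths in mm; the calibration is good to about 2 mm. A picture is of the moment at which its call begins: read the wrist's pose just before it. camera_model takes no time and is no camera call.
- bot.hand_in(): hands the job in; it is judged then, once.
The state is a dict: "time": time; "qpos": joint angles; "dq": joint speeds; "joint_efforts": joint torques, N m; "eef_pos": TCP position; "ee_rot": TCP orientation; "contact_force": force on the tool from outside, world axes, zero at the start; "ft_torque": the same for the moment, N m; "width": finger opening in mm; "grip_force": force on a finger pad.
Only numpy, scipy, OpenCV 4.12 (cv2) and the standard library are available. Lean on these libraries where they do the work, as an engineer would, in place of code of your own. Each camera call takes 0.05 s, during which the arm holds its last target. There are 200 camera calls.

TASK

Some of the twelve white well strips in the blue-grey microplate on the shaker stand proud at one end, and a reader would jam on them. Run the closed fingertips along the row of strip ends on both sides of the plate, pressing lightly, until every strip is seated flush. Do not grip or lift anything: the plate stays in its clips on the shaker, and the spare strip and the small reagent bottle are left alone.

Things in the scene. Friction and masses are not known exactly. Their poses are not given: they have to be found in the camera images.
- shaker: Mid-grey microplate shaker, switched off, fixed to the worktop: housing 165 (x) x 212 (y) mm, display, keys and a black knob on its front (-x). Top of its dark-grey platform, 104 x 148 mm, 62 mm above the worktop; four black L-shaped corner clips, 9 mm high, locate the plate. Origin: centre of its underside, on the worktop; yaw varies by up to about 0.5 rad.
- plate: Strip-well microplate, loose between the shaker's clips (1.5 mm play): blue-grey frame, 85.5 mm (its x) by 127.8 mm (its y), walls 12.5 mm high, with twelve white 8-well strips parallel to x. Strip n is centred at x = 0, y = (6.5 - n) x 9 mm, so strip 1 at y = +49.5, strip 12 at y = -49.5 mm. Origin: centre of the underside, on the platform; -x faces the shaker's front.
- near_ends (a point): Middle of the row of strip ends on the plate's -x (shaker front) side: 36 mm from the plate's centre, in the plane of the seated strip tops (14.5 mm above the plate's underside, 2 mm above the frame walls). The row runs along the plate's y, 54 mm either way. Each strip is 78 mm long, its ends at x = -39 and +39 mm of the plate, and 8.6 mm wide.
- far_ends (a point): The same on the +x side. Strips 4, 7 and 10 are firmly seated; any other may be proud, at one end only, by up to 6.5 mm. The proud end goes down under about 2.5 N per strip, stays where it is left (dry friction, no spring) and stops solidly when flush. The strips' long upper edges are bevelled (2.7 mm wide, 2 mm deep) and slippery: fingertips slide over steps of up to 2 mm.
- spare_strip: Loose unused white 8-well strip, 78 x 8.6 x 11.5 mm, lying on the worktop wells up; origin: centre of its underside. Bystander.
- reagent_bottle: Small white reagent bottle with black cap, diameter 49 mm, 95 mm high, standing; origin: centre of its underside. Bystander.
- strip_01 (a joint): Tilt in rad of strip 1 of the plate: 0 is flush and fully seated, growing as its -x (front-panel side) end comes up (0.01 rad is 0.8 mm at that end).
- strip_02 (a joint): Tilt in rad of strip 2 of the plate: 0 is flush and fully seated, growing as its -x (front-panel side) end comes up (0.01 rad is 0.8 mm at that end).
- strip_03 (a joint): Tilt in rad of strip 3 of the plate: 0 is flush and fully seated, growing as its +x (far from the front panel) end comes up (0.01 rad is 0.8 mm at that end).
- strip_05 (a joint): Tilt in rad of strip 5 of the plate: 0 is flush and fully seated, growing as its +x (far from the front panel) end comes up (0.01 rad is 0.8 mm at that end).
- strip_06 (a joint): Tilt in rad of strip 6 of the plate: 0 is flush and fully seated, growing as its -x (front-panel side) end comes up (0.01 rad is 0.8 mm at that end).
- strip_08 (a joint): Tilt in rad of strip 8 of the plate: 0 is flush and fully seated, growing as its +x (far from the front panel) end comes up (0.01 rad is 0.8 mm at that end).
- strip_09 (a joint): Tilt in rad of strip 9 of the plate: 0 is flush and fully seated, growing as its -x (front-panel side) end comes up (0.01 rad is 0.8 mm at that end).
- strip_11 (a joint): Tilt in rad of strip 11 of the plate: 0 is flush and fully seated, growing as its +x (far from the front panel) end comes up (0.01 rad is 0.8 mm at that end).
- strip_12 (a joint): Tilt in rad of strip 12 of the plate: 0 is flush and fully seated, growing as its -x (front-panel side) end comes up (0.01 rad is 0.8 mm at that end).
Mind the look-alikes: they are no part of the job. Of the things like the plate, leave any that is orange; of the rest the smaller one is meant.

How it is judged:
By the outcome, as a careful person would: the job done as asked, in the order asked, and still so for the second after the job is handed in, with the robot touching nothing.
It also fails if it takes over 61 s, if anything falls off the work surface, if the arm or the gripper's body presses on something with over 40 N, if the wrist force passes 120 N, or if a joint passes its speed limit or range.

## Working session

There is one attempt and no reset: what is moved stays moved. The work goes in short steps, Python scripts to look and compute and a tool call to move; the robot and the scene stay as the last step left them, time stands still between calls to the robot, and variables do not carry over. Pictures are saved under pics/ and viewed, at most 10 in all, crops included, and the job is handed in when it is done.

Besides the shell and the picture viewer there is one more tool, called after "Call:" in YAML: its name, and indented under it one key for each argument. drive_tool: Moves the arm, as the interface text tells. Shifts and turns lie within -1 to 1; 1 stands for 4 cm of shift or 5 degrees of turn. Its arguments: {"type":"object","properties":{"increments":{"type":"array"},"gripper":{"type":"number"},"grip_force":{"type":"number"}},"required":["increments"]}

```bash
mkdir -p pics; ls; python3 - <<'E'
from cell import bot
import cv2,numpy as np
for n in("scene","top"):
    im=bot.camera(n);cv2.imwrite(f"pics/{n}0.png",im[:,:,::-1])
    m=bot.camera_model(n);print(n,{k:np.round(v,3).tolist() if not isinstance(v,str) else v for k,v in m.items()})
m=bot.camera_model("wrist");print({k:np.round(v,3).tolist() for k,v in m.items()})
s=bot.sense();print(s["time"],s["ee_rot"],s["contact_force"],s["width"])
E
```

```text
pics
scene {'fx': 516.125, 'fy': 516.125, 'cx': 319.075, 'cy': 197.56, 'world_to_cam': [[-0.465, -0.885, 0.001, 355.394], [0.582, -0.305, 0.754, -364.038], [-0.667, 0.351, 0.657, -1258.897], [0.0, 0.0, 0.0, 1.0]]}
top {'fx': 408.844, 'fy': 408.844, 'cx': 318.118, 'cy': 203.906, 'world_to_cam': [[-0.005, -1.0, -0.015, 120.613], [0.988, -0.007, 0.155, -607.705], [-0.155, -0.014, 0.988, -1196.413], [0.0, 0.0, 0.0, 1.0]]}
{'fx': 348.152, 'fy': 348.152, 'cx': 321.369, 'cy': 196.867, 'T_tool_cam': [[0.001, 0.964, 0.265, 67.001], [1.0, -0.001, -0.001, 0.337], [-0.0, 0.265, -0.964, -125.403], [0.0, 0.0, 0.0, 1.0]]}
0.1 [[ 9.44135488e-01  3.29557300e-01 -4.07979655e-04]
 [ 3.29557552e-01 -9.44134728e-01  1.19799886e-03]
 [ 9.62150941e-06 -1.26552602e-03 -9.99999199e-01]] [ 0.01063262 -0.08692128  0.24351242] 85.25618161056791
```

View pics/scene0.png

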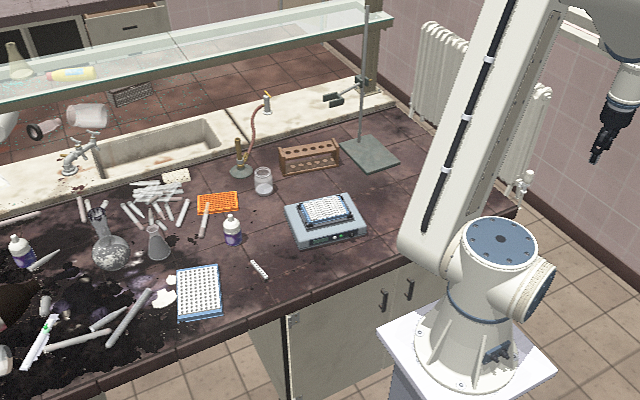

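View pics/top0.png

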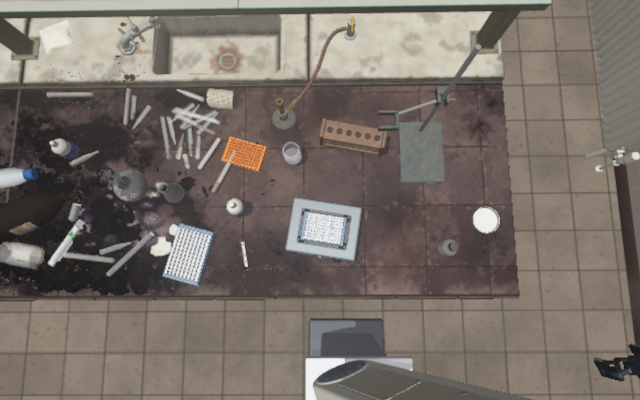

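Scene: the shaker with the target plate is at about (325,222) in the scene picture and (325,229) in the top one. The larger blue plate, at (188,253) in the top picture, and the orange one are look-alikes. Next I'll measure it roughly, then get a wrist view.

```bash
cat > h.py <<'E'
from cell import bot
import cv2,numpy as np
def ray(name,uv,z,pose=None):
    m=bot.camera_model(name);uv=np.atleast_2d(uv).astype(float)
    d=np.c_[(uv[:,0]-m["cx"])/m["fx"],-(uv[:,1]-m["cy"])/m["fy"],-np.ones(len(uv))]
    if name=="wrist":
        T=np.eye(4);T[:3,:3]=pose["ee_rot"];T[:3,3]=pose["eef_pos"];T=T@np.array(m["T_tool_cam"])
    else: T=np.linalg.inv(np.array(m["world_to_cam"]))
    d=d@T[:3,:3].T;o=T[:3,3]
    return o+d*((z-o[2])/d[:,2])[:,None]
def proj(name,P,pose=None):
    m=bot.camera_model(name);P=np.atleast_2d(P)
    if name=="wrist":
        T=np.eye(4);T[:3,:3]=pose["ee_rot"];T[:3,3]=pose["eef_pos"];W=np.linalg.inv(T@np.array(m["T_tool_cam"]))
    else: W=np.array(m["world_to_cam"])
    c=P@W[:3,:3].T+W[:3,3]
    return np.c_[m["cx"]+m["fx"]*c[:,0]/-c[:,2],m["cy"]+m["fy"]*c[:,1]/c[:,2]]
E
python3 - <<'E'
from h import *
im=cv2.imread("pics/top0.png")
sub=im[195:265,280:370]
# white strips region
hsv=cv2.cvtColor(sub,cv2.COLOR_BGR2HSV)
mk=((hsv[:,:,2]>200)&(hsv[:,:,1]<40)).astype(np.uint8)
mk=cv2.morphologyEx(mk,cv2.MORPH_CLOSE,np.ones((5,5)))
n,l,st,c=cv2.connectedComponentsWithStats(mk);i=1+st[1:,4].argmax()
r=cv2.minAreaRect(np.argwhere(l==i)[:,::-1].astype(np.float32));b=cv2.boxPoints(r)+[280,195]
print(st[1:],r,b); W=ray("top",b,76.5);print(W, W.mean(0));print([np.linalg.norm(W[k]-W[k-1]) for k in range(4)])
cv2.imwrite("pics/sub.png",cv2.resize(sub,None,fx=6,fy=6))
E
```

```text
[[ 23  18  41  31 999]
 [  8  36  67  27 544]] ((43.18918991088867, 32.864864349365234), (37.154170989990234, 26.96143341064453), 9.462322235107422) [[302.64864922 238.10810852]
 [307.0810833  211.51351166]
 [343.7297287  217.62162018]
 [339.29729462 244.21621704]]
[[502.60709006 162.47601926  76.5       ]
 [581.38797337 149.39229146  76.5       ]
 [562.40321547  40.98973711  76.5       ]
 [484.09904486  55.09888296  76.5       ]] [532.62433094 101.9892327   76.5       ]
[np.float64(108.96053018206474), np.float64(79.85994934632411), np.float64(110.05241852316331), np.float64(79.56513766835167)]
```

View pics/sub.png

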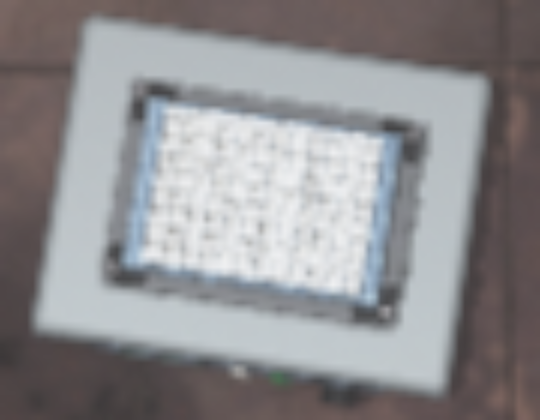

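Call:
drive_tool:
  increments:
    - {"x": 0.7, "y": -0.68}
    - {"x": 0.7, "y": -0.68}
    - {"x": 0.7, "y": -0.68}
    - {"x": 0.7, "y": -0.68}
    - {"x": 0.7, "y": -0.68}
    - {"x": 0.7, "y": -0.68}
    - {"x": 0.7, "y": -0.68}
    - {"x": 0.7, "y": -0.68}
    - {"x": 0.7, "y": -0.68}
    - {"x": 0.7, "y": -0.68}
    - {"x": 0.7, "y": -0.68}
    - {"x": 0.7, "y": -0.68}
  gripper: -1
  grip_force: 20

```text
invalid input
```

Call:
drive_tool:
  increments:
    - {"x": 0.7, "y": -0.68}
    - {"x": 0.7, "y": -0.68}
    - {"x": 0.7, "y": -0.68}
    - {"x": 0.7, "y": -0.68}
    - {"x": 0.7, "y": -0.68}
    - {"x": 0.7, "y": -0.68}
    - {"rz": -1}
    - {"rz": -1}
    - {"rz": -1}
    - {"rz": -1}
    - {"rz": -1}
    - {"rz": -1}

```text
invalid input
```

Call:
drive_tool:
  increments:
    - {"rz": -1}
    - {"rz": -1}
    - {"rz": -1}
    - {"rz": -1}
    - {"rz": -1}
    - {"rz": -1}
    - {"rz": -0.26}
    - {}

```text
invalid input
```

```bash
python3 - <<'E'
from h import *
s=bot.sense();im=bot.camera("wrist");cv2.imwrite("pics/w1.png",im[:,:,::-1])
import pickle;pickle.dump(s,open("w1.pkl","wb"))
print(s["time"],s["eef_pos"],s["ee_rot"],s["contact_force"],s["width"],s["qpos"])
E
```

```text
0.1 [ 205.83525811 -589.70318044  247.63772096] [[ 9.44135488e-01  3.29557300e-01 -4.07979655e-04]
 [ 3.29557552e-01 -9.44134728e-01  1.19799886e-03]
 [ 9.62150941e-06 -1.26552602e-03 -9.99999199e-01]] [ 0.01063262 -0.08692128  0.24351242] 85.25618161056791 [-1.23737403e+00  3.53588612e-01  1.63404331e+00  7.17930676e-06
  1.15522628e+00 -2.41552359e-03]
```

View pics/w1.png

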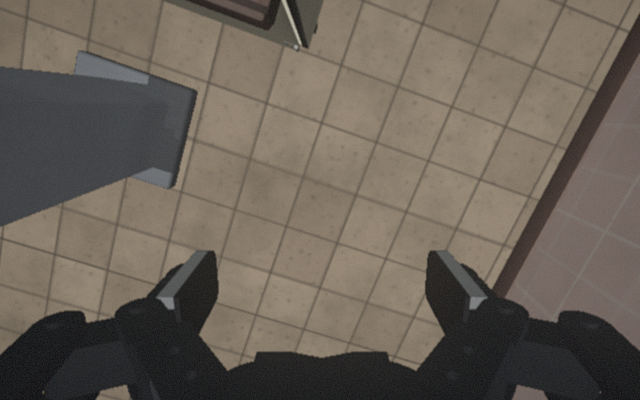

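The picture still shows the floor and open fingers, because every move call was refused as invalid. Rows may need all six numbers, so I'll try one.

Call:
drive_tool:
  increments:
    - {"x": 0.7, "y": -0.68, "z": 0, "rx": 0, "ry": 0, "rz": 0}
  gripper: -1
  grip_force: 20

```text
time: 0.23
eef_pos: [221.9, -559.0, 248.0]
ee_rot: [[0.945, 0.327, -0.001], [0.327, -0.945, -0.003], [-0.002, 0.003, -1.0]]
contact_force: [0.3, 0.6, 0.8]
width: 75.5
grip_force: 0.0
```

Call:
drive_tool:
  increments:
    - {"x": 0.7, "y": -0.68, "z": 0, "rx": 0, "ry": 0, "rz": 0}
    - {"x": 0.7, "y": -0.68, "z": 0, "rx": 0, "ry": 0, "rz": 0}
    - {"x": 0.7, "y": -0.68, "z": 0, "rx": 0, "ry": 0, "rz": 0}
    - {"x": 0.7, "y": -0.68, "z": 0, "rx": 0, "ry": 0, "rz": 0}
    - {"x": 0.7, "y": -0.68, "z": 0, "rx": 0, "ry": 0, "rz": 0}
    - {"x": 0.7, "y": -0.68, "z": 0, "rx": 0, "ry": 0, "rz": 0}
    - {"x": 0.7, "y": -0.68, "z": 0, "rx": 0, "ry": 0, "rz": 0}
    - {"x": 0.7, "y": -0.68, "z": 0, "rx": 0, "ry": 0, "rz": 0}
    - {"x": 0.7, "y": -0.68, "z": 0, "rx": 0, "ry": 0, "rz": 0}
    - {"x": 0.7, "y": -0.68, "z": 0, "rx": 0, "ry": 0, "rz": 0}
    - {"x": 0.7, "y": -0.68, "z": 0, "rx": 0, "ry": 0, "rz": 0}
    - {"x": 0.7, "y": -0.68, "z": 0, "rx": 0, "ry": 0, "rz": 0}

```text
time: 1.23
eef_pos: [433.4, -134.4, 248.3]
ee_rot: [[0.944, 0.329, 0.0], [0.329, -0.944, -0.0], [0.0, 0.0, -1.0]]
contact_force: [0.2, -0.5, -1.2]
width: -0.2
grip_force: 0.0
```

Call:
drive_tool:
  increments:
    - {"x": 0.7, "y": -0.68, "z": 0, "rx": 0, "ry": 0, "rz": 0}
    - {"x": 0.7, "y": -0.68, "z": 0, "rx": 0, "ry": 0, "rz": 0}
    - {"x": 0.7, "y": -0.68, "z": 0, "rx": 0, "ry": 0, "rz": 0}
    - {"x": 0.7, "y": -0.68, "z": 0, "rx": 0, "ry": 0, "rz": 0}
    - {"x": 0.7, "y": -0.68, "z": 0, "rx": 0, "ry": 0, "rz": 0}
    - {"x": 0, "y": 0, "z": 0, "rx": 0, "ry": 0, "rz": -1}
    - {"x": 0, "y": 0, "z": 0, "rx": 0, "ry": 0, "rz": -1}
    - {"x": 0, "y": 0, "z": 0, "rx": 0, "ry": 0, "rz": -1}
    - {"x": 0, "y": 0, "z": 0, "rx": 0, "ry": 0, "rz": -1}
    - {"x": 0, "y": 0, "z": 0, "rx": 0, "ry": 0, "rz": -1}
    - {"x": 0, "y": 0, "z": 0, "rx": 0, "ry": 0, "rz": -1}

```text
time: 2.15
eef_pos: [520.3, 38.3, 248.1]
ee_rot: [[0.649, 0.76, -0.001], [0.76, -0.649, -0.0], [-0.0, -0.0, -1.0]]
contact_force: [0.9, -1.2, 0.1]
width: -0.3
grip_force: 0.0
```

Call:
drive_tool:
  increments:
    - {"x": 0, "y": 0, "z": 0, "rx": 0, "ry": 0, "rz": -1}
    - {"x": 0, "y": 0, "z": 0, "rx": 0, "ry": 0, "rz": -1}
    - {"x": 0, "y": 0, "z": 0, "rx": 0, "ry": 0, "rz": -1}
    - {"x": 0, "y": 0, "z": 0, "rx": 0, "ry": 0, "rz": -1}
    - {"x": 0, "y": 0, "z": 0, "rx": 0, "ry": 0, "rz": -1}
    - {"x": 0, "y": 0, "z": 0, "rx": 0, "ry": 0, "rz": -1}
    - {"x": 0, "y": 0, "z": 0, "rx": 0, "ry": 0, "rz": -0.26}
    - {"x": 0, "y": 0, "z": 0, "rx": 0, "ry": 0, "rz": 0}
    - {"x": 0, "y": 0, "z": 0, "rx": 0, "ry": 0, "rz": 0}

```text
time: 2.9
eef_pos: [520.4, 38.2, 248.2]
ee_rot: [[0.167, 0.986, -0.0], [0.986, -0.167, -0.0], [-0.0, -0.0, -1.0]]
contact_force: [1.3, -1.0, -0.1]
width: -0.2
grip_force: 0.0
```

```bash
python3 - <<'E'
from h import *
s=bot.sense();im=bot.camera("wrist");cv2.imwrite("pics/w2.png",im[:,:,::-1])
import pickle;pickle.dump(s,open("w2.pkl","wb"))
print(s["time"],s["eef_pos"],s["ee_rot"],s["contact_force"],s["width"],s["qpos"])
E
```

```text
2.9 [520.38016317  38.22280906 248.18843167] [[ 1.66886194e-01  9.85976142e-01 -2.12855817e-04]
 [ 9.85976164e-01 -1.66886200e-01 -1.31536535e-05]
 [-4.84918871e-05 -2.07675599e-04 -9.99999977e-01]] [ 1.26858786 -1.02688222 -0.0790889 ] -0.23891974262345222 [7.04441051e-02 1.92648453e-01 1.85221811e+00 2.09145631e-06
 1.09693934e+00 2.38113880e-01]
```

View pics/w2.png

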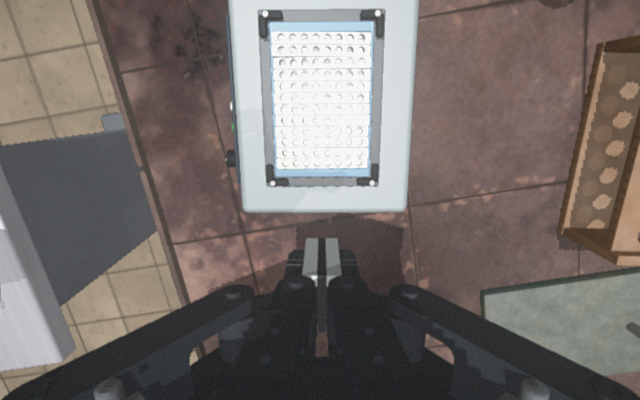

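The wrist view shows the plate at columns 272–380 and rows 22–178. The shaker front, with its knob at (230,158), is on the left, so tool y is about plate +x and tool x is plate +y. I'll fit the pose now.

```bash
python3 - <<'E'
from h import *
import pickle
s=pickle.load(open("w2.pkl","rb"));im=cv2.imread("pics/w2.png").astype(int)
B,G,R=im[:,:,0],im[:,:,1],im[:,:,2]
def rect(mk,z,lab):
    mk=mk.astype(np.uint8);mk[:, :262]=0;mk[:,388:]=0;mk[190:]=0
    mk=cv2.morphologyEx(cv2.morphologyEx(mk,cv2.MORPH_CLOSE,np.ones((9,9))),cv2.MORPH_OPEN,np.ones((5,5)))
    n,l,st,c=cv2.connectedComponentsWithStats(mk);i=1+st[1:,4].argmax()
    cs,_=cv2.findContours((l==i).astype(np.uint8),cv2.RETR_EXTERNAL,cv2.CHAIN_APPROX_NONE)
    W=ray("wrist",cs[0][:,0,:],z,s)
    r=cv2.minAreaRect(W[:,:2].astype(np.float32));b=cv2.boxPoints(r)
    print(lab,st[i],r,np.round(b,1).tolist())
blue=(B-R>25)&(B>110); white=(R>185)&(abs(B-R)<30)
rect(blue|white,74.5,"frame+strips"); rect(white,76.5,"white")
# dark clips/platform: rect of dark platform
dark=(R<135)
cs=ray("wrist",[[265,13],[380,13],[272,184],[374,184]],62+9,s);print("clip screws",cs)
print(im[20:30:3,320],im[100,262:285:2])
E
```

```text
frame+strips [  269    21   105   156 15591] ((531.372802734375, 102.36749267578125), (123.8942642211914, 83.11104583740234), 80.64295959472656) [[480.29998779296875, 48.0], [562.2999877929688, 34.5], [582.4000244140625, 156.6999969482422], [500.3999938964844, 170.1999969482422]]
white [  271    31   101   138 13203] ((531.2927856445312, 102.42764282226562), (108.91090393066406, 79.71665954589844), 80.63822937011719) [[483.1000061035156, 55.20000076293945], [561.7999877929688, 42.20000076293945], [579.5, 149.6999969482422], [500.79998779296875, 162.60000610351562]]
clip screws [[498.88276543 177.13133013  71.        ]
 [588.129947   162.12654972  71.        ]
 [476.26910809  40.80759665  71.        ]
 [566.04234872  25.71791757  71.        ]]
[[176 172 165]
 [237 222 195]
 [233 219 190]
 [235 222 194]] [[168 167 162]
 [172 172 166]
 [173 171 167]
 [174 172 167]
 [174 174 167]
 [200 178 154]
 [244 245 243]
 [248 248 248]
 [248 248 248]
 [229 231 231]
 [248 248 248]
 [247 247 247]]
```

Call:
drive_tool:
  increments:
    - {"x": -0.05, "y": -0.9, "z": 0, "rx": 0, "ry": 0, "rz": 0}
    - {"x": 0, "y": 0, "z": 0.9, "rx": 0, "ry": 0, "rz": 0}
    - {"x": 0, "y": 0, "z": 0.9, "rx": 0, "ry": 0, "rz": 0}
    - {"x": 0, "y": 0, "z": 0.9, "rx": 0, "ry": 0, "rz": 0}
    - {"x": 0, "y": 0, "z": 0.6, "rx": 0, "ry": 0, "rz": 0}
    - {"x": 0, "y": 0, "z": 0.3, "rx": 0, "ry": 0, "rz": 0}
    - {"x": 0, "y": 0, "z": 0.14, "rx": 0, "ry": 0, "rz": 0}
    - {"x": 0, "y": 0, "z": 0, "rx": 0, "ry": 0, "rz": 0}
    - {"x": 0, "y": 0, "z": 0, "rx": 0, "ry": 0, "rz": 0}

```text
time: 3.7
eef_pos: [485.1, 42.2, 99.2]
ee_rot: [[0.165, 0.986, 0.0], [0.986, -0.165, 0.0], [0.0, 0.0, -1.0]]
contact_force: [0.1, 0.8, 0.0]
width: 0.2
grip_force: 0.0
```

Call:
drive_tool:
  increments:
    - {"x": 0.28, "y": 0, "z": 0, "rx": 0, "ry": 0, "rz": 0}
    - {"x": 0.28, "y": 0, "z": 0, "rx": 0, "ry": 0, "rz": 0}
    - {"x": 0.28, "y": 0, "z": 0, "rx": 0, "ry": 0, "rz": 0}
    - {"x": 0.28, "y": 0, "z": 0, "rx": 0, "ry": 0, "rz": 0}
    - {"x": 0.28, "y": 0, "z": 0, "rx": 0, "ry": 0, "rz": 0}
    - {"x": 0.28, "y": 0, "z": 0, "rx": 0, "ry": 0, "rz": 0}
    - {"x": 0.28, "y": 0, "z": 0, "rx": 0, "ry": 0, "rz": 0}
    - {"x": 0.28, "y": 0, "z": 0, "rx": 0, "ry": 0, "rz": 0}
    - {"x": 0.28, "y": 0, "z": 0, "rx": 0, "ry": 0, "rz": 0}
    - {"x": 0.28, "y": 0, "z": 0, "rx": 0, "ry": 0, "rz": 0}
    - {"x": 0.28, "y": 0, "z": 0, "rx": 0, "ry": 0, "rz": 0}
    - {"x": 0.28, "y": 0, "z": 0, "rx": 0, "ry": 0, "rz": 0}

```text
time: 4.7
eef_pos: [506.9, 175.9, 98.7]
ee_rot: [[0.164, 0.986, -0.0], [0.986, -0.164, 0.0], [0.0, -0.0, -1.0]]
contact_force: [0.2, -0.6, 0.3]
width: 0.3
grip_force: 0.0
```

Call:
drive_tool:
  increments:
    - {"x": 0, "y": 0, "z": 0.03, "rx": 0, "ry": 0, "rz": 0}
    - {"x": 0, "y": 0, "z": 0, "rx": 0, "ry": 0, "rz": 0}
    - {"x": 0, "y": 0, "z": 0, "rx": 0, "ry": 0, "rz": 0}

```text
time: 4.95
eef_pos: [506.4, 174.6, 97.2]
ee_rot: [[0.164, 0.986, -0.001], [0.986, -0.164, -0.0], [-0.0, -0.001, -1.0]]
contact_force: [-0.3, -0.4, 0.4]
width: 0.1
grip_force: 0.0
```

Call:
drive_tool:
  increments:
    - {"x": -0.28, "y": 0, "z": 0, "rx": 0, "ry": 0, "rz": 0}
    - {"x": -0.28, "y": 0, "z": 0, "rx": 0, "ry": 0, "rz": 0}
    - {"x": -0.28, "y": 0, "z": 0, "rx": 0, "ry": 0, "rz": 0}
    - {"x": -0.28, "y": 0, "z": 0, "rx": 0, "ry": 0, "rz": 0}

```text
time: 5.28
eef_pos: [498.8, 128.7, 97.5]
ee_rot: [[0.165, 0.986, -0.0], [0.986, -0.165, -0.0], [-0.0, -0.0, -1.0]]
contact_force: [-0.5, -0.3, -1.1]
width: -0.1
grip_force: 0.0
```

Call:
drive_tool:
  increments:
    - {"x": -0.28, "y": 0, "z": 0, "rx": 0, "ry": 0, "rz": 0}
    - {"x": -0.28, "y": 0, "z": 0, "rx": 0, "ry": 0, "rz": 0}
    - {"x": -0.28, "y": 0, "z": 0, "rx": 0, "ry": 0, "rz": 0}
    - {"x": -0.28, "y": 0, "z": 0, "rx": 0, "ry": 0, "rz": 0}

```text
time: 5.62
eef_pos: [491.6, 85.0, 97.4]
ee_rot: [[0.165, 0.986, -0.0], [0.986, -0.165, -0.0], [-0.0, -0.0, -1.0]]
contact_force: [-0.3, -0.5, -0.0]
width: 0.2
grip_force: 0.0
```

Call:
drive_tool:
  increments:
    - {"x": -0.28, "y": 0, "z": 0, "rx": 0, "ry": 0, "rz": 0}
    - {"x": -0.28, "y": 0, "z": 0, "rx": 0, "ry": 0, "rz": 0}
    - {"x": -0.28, "y": 0, "z": 0, "rx": 0, "ry": 0, "rz": 0}
    - {"x": -0.28, "y": 0, "z": 0, "rx": 0, "ry": 0, "rz": 0}
    - {"x": 0, "y": 0, "z": 0.03, "rx": 0, "ry": 0, "rz": 0}
    - {"x": 0, "y": 0, "z": 0, "rx": 0, "ry": 0, "rz": 0}

```text
time: 6.12
eef_pos: [484.5, 41.6, 96.1]
ee_rot: [[0.166, 0.986, -0.0], [0.986, -0.166, 0.0], [0.0, -0.0, -1.0]]
contact_force: [1.6, -0.2, 0.3]
width: 0.1
grip_force: 0.0
```

Tip now at about +2.6 mm; sweep forward, then lower another 1.2 mm.

Call:
drive_tool:
  increments:
    - {"x": 0.28, "y": 0, "z": 0, "rx": 0, "ry": 0, "rz": 0}
    - {"x": 0.28, "y": 0, "z": 0, "rx": 0, "ry": 0, "rz": 0}
    - {"x": 0.28, "y": 0, "z": 0, "rx": 0, "ry": 0, "rz": 0}
    - {"x": 0.28, "y": 0, "z": 0, "rx": 0, "ry": 0, "rz": 0}

```text
time: 6.45
eef_pos: [492.4, 88.2, 96.4]
ee_rot: [[0.163, 0.987, 0.0], [0.987, -0.163, 0.0], [0.0, 0.0, -1.0]]
contact_force: [0.2, -0.4, 1.6]
width: 0.4
grip_force: 0.8
```

Call:
drive_tool:
  increments:
    - {"x": 0.28, "y": 0, "z": 0, "rx": 0, "ry": 0, "rz": 0}
    - {"x": 0.28, "y": 0, "z": 0, "rx": 0, "ry": 0, "rz": 0}
    - {"x": 0.28, "y": 0, "z": 0, "rx": 0, "ry": 0, "rz": 0}
    - {"x": 0.28, "y": 0, "z": 0, "rx": 0, "ry": 0, "rz": 0}

```text
time: 6.78
eef_pos: [499.5, 132.0, 96.2]
ee_rot: [[0.164, 0.986, -0.0], [0.986, -0.164, 0.0], [0.0, -0.0, -1.0]]
contact_force: [0.4, -0.1, 0.5]
width: 0.3
grip_force: 0.0
```

Call:
drive_tool:
  increments:
    - {"x": 0.28, "y": 0, "z": 0, "rx": 0, "ry": 0, "rz": 0}
    - {"x": 0.28, "y": 0, "z": 0, "rx": 0, "ry": 0, "rz": 0}
    - {"x": 0.28, "y": 0, "z": 0, "rx": 0, "ry": 0, "rz": 0}
    - {"x": 0.28, "y": 0, "z": 0, "rx": 0, "ry": 0, "rz": 0}
    - {"x": 0, "y": 0, "z": 0.03, "rx": 0, "ry": 0, "rz": 0}
    - {"x": 0, "y": 0, "z": 0, "rx": 0, "ry": 0, "rz": 0}

```text
time: 7.28
eef_pos: [506.6, 175.3, 94.8]
ee_rot: [[0.163, 0.987, -0.0], [0.987, -0.163, -0.0], [-0.0, -0.0, -1.0]]
contact_force: [-1.0, -0.5, -0.1]
width: 0.0
grip_force: 0.0
```

Call:
drive_tool:
  increments:
    - {"x": -0.28, "y": 0, "z": 0, "rx": 0, "ry": 0, "rz": 0}
    - {"x": -0.28, "y": 0, "z": 0, "rx": 0, "ry": 0, "rz": 0}
    - {"x": -0.28, "y": 0, "z": 0, "rx": 0, "ry": 0, "rz": 0}
    - {"x": -0.28, "y": 0, "z": 0, "rx": 0, "ry": 0, "rz": 0}

```text
time: 7.62
eef_pos: [498.7, 128.6, 95.1]
ee_rot: [[0.165, 0.986, -0.001], [0.986, -0.165, -0.0], [-0.0, -0.0, -1.0]]
contact_force: [0.4, 1.4, -0.1]
width: 0.0
grip_force: 0.0
```

Call:
drive_tool:
  increments:
    - {"x": -0.28, "y": 0, "z": 0, "rx": 0, "ry": 0, "rz": 0}
    - {"x": -0.28, "y": 0, "z": 0, "rx": 0, "ry": 0, "rz": 0}
    - {"x": -0.28, "y": 0, "z": 0, "rx": 0, "ry": 0, "rz": 0}
    - {"x": -0.28, "y": 0, "z": 0, "rx": 0, "ry": 0, "rz": 0}

```text
time: 7.95
eef_pos: [491.8, 85.0, 95.2]
ee_rot: [[0.165, 0.986, 0.0], [0.986, -0.165, 0.0], [0.0, 0.0, -1.0]]
contact_force: [-0.3, 0.6, 0.3]
width: -0.0
grip_force: 0.3
```

Call:
drive_tool:
  increments:
    - {"x": -0.28, "y": 0, "z": 0, "rx": 0, "ry": 0, "rz": 0}
    - {"x": -0.28, "y": 0, "z": 0, "rx": 0, "ry": 0, "rz": 0}
    - {"x": -0.28, "y": 0, "z": 0, "rx": 0, "ry": 0, "rz": 0}
    - {"x": -0.28, "y": 0, "z": 0, "rx": 0, "ry": 0, "rz": 0}
    - {"x": 0, "y": 0, "z": 0, "rx": 0, "ry": 0, "rz": 0}
    - {"x": 0, "y": 0, "z": 0, "rx": 0, "ry": 0, "rz": 0}

```text
time: 8.45
eef_pos: [484.5, 41.5, 95.0]
ee_rot: [[0.166, 0.986, -0.0], [0.986, -0.166, 0.0], [-0.0, -0.0, -1.0]]
contact_force: [-0.3, 0.7, -0.5]
width: 0.1
grip_force: 0.0
```

Call:
drive_tool:
  increments:
    - {"x": 0, "y": 0, "z": 0.03, "rx": 0, "ry": 0, "rz": 0}
    - {"x": 0.28, "y": 0, "z": 0, "rx": 0, "ry": 0, "rz": 0}
    - {"x": 0.28, "y": 0, "z": 0, "rx": 0, "ry": 0, "rz": 0}
    - {"x": 0.28, "y": 0, "z": 0, "rx": 0, "ry": 0, "rz": 0}
    - {"x": 0.28, "y": 0, "z": 0, "rx": 0, "ry": 0, "rz": 0}

```text
time: 8.87
eef_pos: [492.4, 88.1, 94.0]
ee_rot: [[0.164, 0.987, 0.0], [0.987, -0.164, 0.0], [0.0, 0.0, -1.0]]
contact_force: [-1.1, -2.1, 2.6]
width: -0.1
grip_force: 1.3
```

Call:
drive_tool:
  increments:
    - {"x": 0.28, "y": 0, "z": 0, "rx": 0, "ry": 0, "rz": 0}
    - {"x": 0.28, "y": 0, "z": 0, "rx": 0, "ry": 0, "rz": 0}
    - {"x": 0.28, "y": 0, "z": 0, "rx": 0, "ry": 0, "rz": 0}
    - {"x": 0.28, "y": 0, "z": 0, "rx": 0, "ry": 0, "rz": 0}

```text
time: 9.2
eef_pos: [499.5, 132.0, 93.8]
ee_rot: [[0.164, 0.986, 0.0], [0.986, -0.164, 0.0], [0.0, -0.0, -1.0]]
contact_force: [-0.1, -1.6, 1.8]
width: -0.2
grip_force: 1.2
```

Call:
drive_tool:
  increments:
    - {"x": 0.28, "y": 0, "z": 0, "rx": 0, "ry": 0, "rz": 0}
    - {"x": 0.28, "y": 0, "z": 0, "rx": 0, "ry": 0, "rz": 0}
    - {"x": 0.28, "y": 0, "z": 0, "rx": 0, "ry": 0, "rz": 0}
    - {"x": 0.28, "y": 0, "z": 0, "rx": 0, "ry": 0, "rz": 0}
    - {"x": 0, "y": 0, "z": 0, "rx": 0, "ry": 0, "rz": 0}
    - {"x": 0, "y": 0, "z": 0, "rx": 0, "ry": 0, "rz": 0}

```text
time: 9.7
eef_pos: [506.7, 175.4, 93.7]
ee_rot: [[0.163, 0.987, -0.0], [0.987, -0.163, 0.0], [-0.0, -0.0, -1.0]]
contact_force: [-0.8, -0.1, 0.2]
width: 0.3
grip_force: 0.0
```

Call:
drive_tool:
  increments:
    - {"x": 0, "y": 0, "z": 0.02, "rx": 0, "ry": 0, "rz": 0}
    - {"x": -0.28, "y": 0, "z": 0, "rx": 0, "ry": 0, "rz": 0}
    - {"x": -0.28, "y": 0, "z": 0, "rx": 0, "ry": 0, "rz": 0}

```text
time: 9.95
eef_pos: [503.2, 152.1, 93.3]
ee_rot: [[0.164, 0.986, 0.001], [0.986, -0.164, 0.001], [0.001, 0.001, -1.0]]
contact_force: [-0.0, 1.9, 4.1]
width: -0.5
grip_force: 2.2
```

Call:
drive_tool:
  increments:
    - {"x": -0.2, "y": 0, "z": 0.015, "rx": 0, "ry": 0, "rz": 0}
    - {"x": -0.2, "y": 0, "z": 0, "rx": 0, "ry": 0, "rz": 0}
    - {"x": -0.2, "y": 0, "z": 0, "rx": 0, "ry": 0, "rz": 0}

```text
time: 10.2
eef_pos: [500.0, 127.9, 93.5]
ee_rot: [[0.166, 0.986, 0.003], [0.986, -0.166, 0.001], [0.001, 0.002, -1.0]]
contact_force: [0.9, 2.6, 4.4]
width: 0.1
grip_force: 1.9
```

Call:
drive_tool:
  increments:
    - {"x": -0.2, "y": 0, "z": 0.03, "rx": 0, "ry": 0, "rz": 0}
    - {"x": -0.2, "y": 0, "z": 0.01, "rx": 0, "ry": 0, "rz": 0}
    - {"x": -0.2, "y": 0, "z": 0, "rx": 0, "ry": 0, "rz": 0}

```text
time: 10.45
eef_pos: [497.9, 105.2, 93.3]
ee_rot: [[0.166, 0.986, 0.007], [0.986, -0.166, 0.003], [0.004, 0.006, -1.0]]
contact_force: [1.2, 8.3, 18.1]
width: 0.1
grip_force: 9.0
```

Call:
drive_tool:
  increments:
    - {"x": -0.2, "y": 0, "z": 0, "rx": 0, "ry": 0, "rz": 0}
    - {"x": -0.2, "y": 0, "z": 0, "rx": 0, "ry": 0, "rz": 0}
    - {"x": -0.2, "y": 0, "z": 0, "rx": 0, "ry": 0, "rz": 0}

```text
time: 10.7
eef_pos: [493.8, 81.3, 93.3]
ee_rot: [[0.166, 0.986, 0.006], [0.986, -0.166, 0.002], [0.003, 0.006, -1.0]]
contact_force: [0.4, 8.1, 16.7]
width: -0.3
grip_force: 8.9
```

Call:
drive_tool:
  increments:
    - {"x": -0.2, "y": 0, "z": -0.01, "rx": 0, "ry": 0, "rz": 0}
    - {"x": -0.2, "y": 0, "z": 0, "rx": 0, "ry": 0, "rz": 0}
    - {"x": -0.1, "y": 0, "z": 0, "rx": 0, "ry": 0, "rz": 0}
    - {"x": 0, "y": 0, "z": 0, "rx": 0, "ry": 0, "rz": 0}

```text
time: 11.03
eef_pos: [489.9, 60.5, 93.4]
ee_rot: [[0.166, 0.986, 0.005], [0.986, -0.166, 0.001], [0.002, 0.005, -1.0]]
contact_force: [1.5, 0.3, 19.6]
width: -0.1
grip_force: 10.0
```

Call:
drive_tool:
  increments:
    - {"x": 0.2, "y": 0, "z": 0, "rx": 0, "ry": 0, "rz": 0}
    - {"x": 0.2, "y": 0, "z": 0, "rx": 0, "ry": 0, "rz": 0}
    - {"x": 0.2, "y": 0, "z": 0, "rx": 0, "ry": 0, "rz": 0}
    - {"x": 0.2, "y": 0, "z": 0, "rx": 0, "ry": 0, "rz": 0}
    - {"x": 0.2, "y": 0, "z": 0, "rx": 0, "ry": 0, "rz": 0}
    - {"x": 0.2, "y": 0, "z": 0, "rx": 0, "ry": 0, "rz": 0}

```text
time: 11.53
eef_pos: [496.8, 107.2, 93.3]
ee_rot: [[0.165, 0.986, 0.003], [0.986, -0.165, -0.001], [-0.001, 0.003, -1.0]]
contact_force: [0.1, -3.6, 11.7]
width: 0.3
grip_force: 5.8
```

Call:
drive_tool:
  increments:
    - {"x": 0.2, "y": 0, "z": 0, "rx": 0, "ry": 0, "rz": 0}
    - {"x": 0.2, "y": 0, "z": 0, "rx": 0, "ry": 0, "rz": 0}
    - {"x": 0.2, "y": 0, "z": 0, "rx": 0, "ry": 0, "rz": 0}
    - {"x": 0.2, "y": 0, "z": 0, "rx": 0, "ry": 0, "rz": 0}
    - {"x": 0.2, "y": 0, "z": 0, "rx": 0, "ry": 0, "rz": 0}
    - {"x": 0.2, "y": 0, "z": 0, "rx": 0, "ry": 0, "rz": 0}

```text
time: 12.03
eef_pos: [504.6, 154.7, 92.9]
ee_rot: [[0.165, 0.986, 0.002], [0.986, -0.165, -0.001], [-0.001, 0.002, -1.0]]
contact_force: [-0.8, -6.7, 13.1]
width: 0.3
grip_force: 6.5
```

Call:
drive_tool:
  increments:
    - {"x": 0, "y": 0, "z": -0.5, "rx": 0, "ry": 0, "rz": 0}
    - {"x": 0.5, "y": 0, "z": 0, "rx": 0, "ry": 0, "rz": 0}
    - {"x": 0, "y": 0.6, "z": 0, "rx": 0, "ry": 0, "rz": 0}
    - {"x": 0, "y": 0.6, "z": 0, "rx": 0, "ry": 0, "rz": 0}
    - {"x": 0, "y": 0.6, "z": 0, "rx": 0, "ry": 0, "rz": 0}
    - {"x": 0, "y": 0, "z": 0, "rx": 0, "ry": 0, "rz": 0}
    - {"x": 0, "y": 0, "z": 0.31, "rx": 0, "ry": 0, "rz": 0}
    - {"x": 0, "y": 0, "z": 0, "rx": 0, "ry": 0, "rz": 0}
    - {"x": 0, "y": 0, "z": 0, "rx": 0, "ry": 0, "rz": 0}

```text
time: 12.78
eef_pos: [575.8, 163.5, 97.4]
ee_rot: [[0.165, 0.986, -0.004], [0.986, -0.165, -0.001], [-0.002, -0.003, -1.0]]
contact_force: [0.0, 0.1, 0.3]
width: -0.2
grip_force: 0.0
```

```bash
python3 - <<'E'
from h import *
s=bot.sense();d=np.array(s["eef_pos"])[:2]-[531.5,102.3];print(d@[.9867,-.1626],d@[.1626,.9867],s["eef_pos"][2])
E
```

```text
33.7197769517805 67.57169726611495 97.4052889477641
```

Call:
drive_tool:
  increments:
    - {"x": 0, "y": 0.06, "z": -0.03, "rx": 0, "ry": 0, "rz": 0}
    - {"x": 0, "y": 0, "z": 0, "rx": 0, "ry": 0, "rz": 0}
    - {"x": 0, "y": 0, "z": 0, "rx": 0, "ry": 0, "rz": 0}

```text
time: 13.03
eef_pos: [580.3, 164.2, 100.5]
ee_rot: [[0.164, 0.986, 0.0], [0.986, -0.164, 0.0], [0.0, 0.0, -1.0]]
contact_force: [0.0, -1.0, -0.8]
width: -0.1
grip_force: 0.0
```

Call:
drive_tool:
  increments:
    - {"x": -0.28, "y": 0, "z": 0, "rx": 0, "ry": 0, "rz": 0}
    - {"x": -0.28, "y": 0, "z": 0, "rx": 0, "ry": 0, "rz": 0}
    - {"x": -0.28, "y": 0, "z": 0, "rx": 0, "ry": 0, "rz": 0}
    - {"x": -0.28, "y": 0, "z": 0, "rx": 0, "ry": 0, "rz": 0}
    - {"x": -0.28, "y": 0, "z": 0, "rx": 0, "ry": 0, "rz": 0}
    - {"x": -0.28, "y": 0, "z": 0, "rx": 0, "ry": 0, "rz": 0}

```text
time: 13.53
eef_pos: [569.0, 96.3, 100.1]
ee_rot: [[0.165, 0.986, -0.0], [0.986, -0.165, -0.0], [-0.0, -0.0, -1.0]]
contact_force: [1.0, -0.1, 0.5]
width: -0.1
grip_force: 0.0
```

Call:
drive_tool:
  increments:
    - {"x": -0.28, "y": 0, "z": 0, "rx": 0, "ry": 0, "rz": 0}
    - {"x": -0.28, "y": 0, "z": 0, "rx": 0, "ry": 0, "rz": 0}
    - {"x": -0.28, "y": 0, "z": 0, "rx": 0, "ry": 0, "rz": 0}
    - {"x": -0.28, "y": 0, "z": 0, "rx": 0, "ry": 0, "rz": 0}
    - {"x": -0.28, "y": 0, "z": 0, "rx": 0, "ry": 0, "rz": 0}
    - {"x": -0.28, "y": 0, "z": 0, "rx": 0, "ry": 0, "rz": 0}
    - {"x": 0, "y": 0, "z": 0.03, "rx": 0, "ry": 0, "rz": 0}
    - {"x": 0, "y": 0, "z": 0, "rx": 0, "ry": 0, "rz": 0}
    - {"x": 0, "y": 0, "z": 0, "rx": 0, "ry": 0, "rz": 0}

```text
time: 14.28
eef_pos: [558.4, 31.6, 98.8]
ee_rot: [[0.165, 0.986, 0.0], [0.986, -0.165, 0.0], [0.0, -0.0, -1.0]]
contact_force: [-0.5, 0.5, -0.2]
width: 0.1
grip_force: 0.0
```

Call:
drive_tool:
  increments:
    - {"x": 0.28, "y": 0, "z": 0, "rx": 0, "ry": 0, "rz": 0}
    - {"x": 0.28, "y": 0, "z": 0, "rx": 0, "ry": 0, "rz": 0}
    - {"x": 0.28, "y": 0, "z": 0, "rx": 0, "ry": 0, "rz": 0}
    - {"x": 0.28, "y": 0, "z": 0, "rx": 0, "ry": 0, "rz": 0}
    - {"x": 0.28, "y": 0, "z": 0, "rx": 0, "ry": 0, "rz": 0}
    - {"x": 0.28, "y": 0, "z": 0, "rx": 0, "ry": 0, "rz": 0}

```text
time: 14.78
eef_pos: [569.6, 99.6, 99.0]
ee_rot: [[0.163, 0.987, 0.0], [0.987, -0.163, 0.0], [0.0, 0.0, -1.0]]
contact_force: [0.2, -0.2, 0.1]
width: -0.0
grip_force: 0.0
```

Call:
drive_tool:
  increments:
    - {"x": 0.28, "y": 0, "z": 0, "rx": 0, "ry": 0, "rz": 0}
    - {"x": 0.28, "y": 0, "z": 0, "rx": 0, "ry": 0, "rz": 0}
    - {"x": 0.28, "y": 0, "z": 0, "rx": 0, "ry": 0, "rz": 0}
    - {"x": 0.28, "y": 0, "z": 0, "rx": 0, "ry": 0, "rz": 0}
    - {"x": 0.28, "y": 0, "z": 0, "rx": 0, "ry": 0, "rz": 0}
    - {"x": 0.28, "y": 0, "z": 0, "rx": 0, "ry": 0, "rz": 0}
    - {"x": 0, "y": 0, "z": 0.03, "rx": 0, "ry": 0, "rz": 0}
    - {"x": 0, "y": 0, "z": 0, "rx": 0, "ry": 0, "rz": 0}
    - {"x": 0, "y": 0, "z": 0, "rx": 0, "ry": 0, "rz": 0}

```text
time: 15.53
eef_pos: [580.1, 163.9, 97.5]
ee_rot: [[0.164, 0.986, -0.001], [0.986, -0.164, -0.0], [-0.0, -0.001, -1.0]]
contact_force: [-0.4, 0.8, 0.7]
width: -0.0
grip_force: 0.0
```

Call:
drive_tool:
  increments:
    - {"x": -0.28, "y": -0.04, "z": 0, "rx": 0, "ry": 0, "rz": 0}
    - {"x": -0.28, "y": 0, "z": 0, "rx": 0, "ry": 0, "rz": 0}
    - {"x": -0.28, "y": 0, "z": 0, "rx": 0, "ry": 0, "rz": 0}
    - {"x": -0.28, "y": 0, "z": 0, "rx": 0, "ry": 0, "rz": 0}
    - {"x": -0.28, "y": 0, "z": 0, "rx": 0, "ry": 0, "rz": 0}
    - {"x": -0.28, "y": 0, "z": 0, "rx": 0, "ry": 0, "rz": 0}

```text
time: 16.03
eef_pos: [567.4, 96.4, 97.7]
ee_rot: [[0.165, 0.986, -0.0], [0.986, -0.165, -0.0], [-0.0, -0.0, -1.0]]
contact_force: [0.1, 0.1, -0.4]
width: -0.0
grip_force: 0.0
```

Call:
drive_tool:
  increments:
    - {"x": -0.28, "y": 0, "z": 0, "rx": 0, "ry": 0, "rz": 0}
    - {"x": -0.28, "y": 0, "z": 0, "rx": 0, "ry": 0, "rz": 0}
    - {"x": -0.28, "y": 0, "z": 0, "rx": 0, "ry": 0, "rz": 0}
    - {"x": -0.28, "y": 0, "z": 0, "rx": 0, "ry": 0, "rz": 0}
    - {"x": -0.28, "y": 0, "z": 0, "rx": 0, "ry": 0, "rz": 0}
    - {"x": -0.28, "y": 0, "z": 0, "rx": 0, "ry": 0, "rz": 0}
    - {"x": 0, "y": 0, "z": 0.03, "rx": 0, "ry": 0, "rz": 0}
    - {"x": 0, "y": 0, "z": 0, "rx": 0, "ry": 0, "rz": 0}
    - {"x": 0, "y": 0, "z": 0, "rx": 0, "ry": 0, "rz": 0}

```text
time: 16.78
eef_pos: [556.7, 31.8, 96.4]
ee_rot: [[0.165, 0.986, -0.0], [0.986, -0.165, 0.0], [0.0, -0.0, -1.0]]
contact_force: [-0.0, 0.8, -0.8]
width: 0.2
grip_force: 0.0
```

Call:
drive_tool:
  increments:
    - {"x": 0.28, "y": 0, "z": 0, "rx": 0, "ry": 0, "rz": 0}
    - {"x": 0.28, "y": 0, "z": 0, "rx": 0, "ry": 0, "rz": 0}
    - {"x": 0.28, "y": 0, "z": 0, "rx": 0, "ry": 0, "rz": 0}
    - {"x": 0.28, "y": 0, "z": 0, "rx": 0, "ry": 0, "rz": 0}
    - {"x": 0.28, "y": 0, "z": 0, "rx": 0, "ry": 0, "rz": 0}
    - {"x": 0.28, "y": 0, "z": 0, "rx": 0, "ry": 0, "rz": 0}

```text
time: 17.28
eef_pos: [568.0, 99.8, 96.5]
ee_rot: [[0.164, 0.987, 0.0], [0.987, -0.164, 0.0], [0.0, 0.0, -1.0]]
contact_force: [-0.1, -0.3, -0.3]
width: -0.0
grip_force: 0.0
```

Call:
drive_tool:
  increments:
    - {"x": 0.28, "y": 0, "z": 0, "rx": 0, "ry": 0, "rz": 0}
    - {"x": 0.28, "y": 0, "z": 0, "rx": 0, "ry": 0, "rz": 0}
    - {"x": 0.28, "y": 0, "z": 0, "rx": 0, "ry": 0, "rz": 0}
    - {"x": 0.28, "y": 0, "z": 0, "rx": 0, "ry": 0, "rz": 0}
    - {"x": 0.28, "y": 0, "z": 0, "rx": 0, "ry": 0, "rz": 0}
    - {"x": 0.28, "y": 0, "z": 0, "rx": 0, "ry": 0, "rz": 0}
    - {"x": 0, "y": 0, "z": 0.03, "rx": 0, "ry": 0, "rz": 0}
    - {"x": 0, "y": 0, "z": 0, "rx": 0, "ry": 0, "rz": 0}
    - {"x": 0, "y": 0, "z": 0, "rx": 0, "ry": 0, "rz": 0}

```text
time: 18.03
eef_pos: [578.5, 164.2, 95.0]
ee_rot: [[0.164, 0.986, -0.001], [0.986, -0.164, -0.0], [-0.0, -0.001, -1.0]]
contact_force: [0.0, 0.5, -0.7]
width: 0.0
grip_force: 0.0
```

Call:
drive_tool:
  increments:
    - {"x": -0.28, "y": 0, "z": 0, "rx": 0, "ry": 0, "rz": 0}
    - {"x": -0.28, "y": 0, "z": 0, "rx": 0, "ry": 0, "rz": 0}
    - {"x": -0.28, "y": 0, "z": 0, "rx": 0, "ry": 0, "rz": 0}
    - {"x": -0.28, "y": 0, "z": 0, "rx": 0, "ry": 0, "rz": 0}
    - {"x": -0.28, "y": 0, "z": 0, "rx": 0, "ry": 0, "rz": 0}
    - {"x": -0.28, "y": 0, "z": 0, "rx": 0, "ry": 0, "rz": 0}

```text
time: 18.53
eef_pos: [567.3, 96.3, 95.3]
ee_rot: [[0.165, 0.986, -0.0], [0.986, -0.165, -0.0], [-0.0, -0.0, -1.0]]
contact_force: [-0.4, -0.5, 0.1]
width: 0.1
grip_force: 0.0
```

Call:
drive_tool:
  increments:
    - {"x": -0.28, "y": 0, "z": 0, "rx": 0, "ry": 0, "rz": 0}
    - {"x": -0.28, "y": 0, "z": 0, "rx": 0, "ry": 0, "rz": 0}
    - {"x": -0.28, "y": 0, "z": 0, "rx": 0, "ry": 0, "rz": 0}
    - {"x": -0.28, "y": 0, "z": 0, "rx": 0, "ry": 0, "rz": 0}
    - {"x": -0.28, "y": 0, "z": 0, "rx": 0, "ry": 0, "rz": 0}
    - {"x": -0.28, "y": 0, "z": 0, "rx": 0, "ry": 0, "rz": 0}
    - {"x": 0, "y": 0, "z": 0.03, "rx": 0, "ry": 0, "rz": 0}
    - {"x": 0, "y": 0, "z": 0, "rx": 0, "ry": 0, "rz": 0}
    - {"x": 0, "y": 0, "z": 0, "rx": 0, "ry": 0, "rz": 0}

```text
time: 19.28
eef_pos: [556.7, 31.8, 94.0]
ee_rot: [[0.165, 0.986, -0.0], [0.986, -0.165, 0.0], [0.0, -0.0, -1.0]]
contact_force: [-0.3, 0.0, -0.3]
width: 0.1
grip_force: 0.0
```

Call:
drive_tool:
  increments:
    - {"x": 0.28, "y": 0, "z": 0, "rx": 0, "ry": 0, "rz": 0}
    - {"x": 0.28, "y": 0, "z": 0, "rx": 0, "ry": 0, "rz": 0}
    - {"x": 0.28, "y": 0, "z": 0, "rx": 0, "ry": 0, "rz": 0}
    - {"x": 0.28, "y": 0, "z": 0, "rx": 0, "ry": 0, "rz": 0}
    - {"x": 0.28, "y": 0, "z": 0, "rx": 0, "ry": 0, "rz": 0}
    - {"x": 0.28, "y": 0, "z": 0, "rx": 0, "ry": 0, "rz": 0}

```text
time: 19.78
eef_pos: [568.0, 99.9, 94.1]
ee_rot: [[0.164, 0.987, 0.0], [0.987, -0.164, 0.0], [0.0, 0.0, -1.0]]
contact_force: [0.9, -0.2, -0.6]
width: 0.1
grip_force: 0.0
```

Call:
drive_tool:
  increments:
    - {"x": 0.28, "y": 0, "z": 0, "rx": 0, "ry": 0, "rz": 0}
    - {"x": 0.28, "y": 0, "z": 0, "rx": 0, "ry": 0, "rz": 0}
    - {"x": 0.28, "y": 0, "z": 0, "rx": 0, "ry": 0, "rz": 0}
    - {"x": 0.28, "y": 0, "z": 0, "rx": 0, "ry": 0, "rz": 0}
    - {"x": 0.28, "y": 0, "z": 0, "rx": 0, "ry": 0, "rz": 0}
    - {"x": 0.28, "y": 0, "z": 0, "rx": 0, "ry": 0, "rz": 0}
    - {"x": 0, "y": 0, "z": 0.03, "rx": 0, "ry": 0, "rz": 0}
    - {"x": 0, "y": 0, "z": 0, "rx": 0, "ry": 0, "rz": 0}
    - {"x": 0, "y": 0, "z": 0, "rx": 0, "ry": 0, "rz": 0}

```text
time: 20.53
eef_pos: [578.5, 164.2, 92.6]
ee_rot: [[0.164, 0.986, -0.001], [0.986, -0.164, -0.0], [-0.0, -0.001, -1.0]]
contact_force: [-0.3, 0.5, -0.7]
width: -0.1
grip_force: 0.0
```

Call:
drive_tool:
  increments:
    - {"x": -0.2, "y": 0, "z": 0, "rx": 0, "ry": 0, "rz": 0}
    - {"x": -0.2, "y": 0, "z": 0, "rx": 0, "ry": 0, "rz": 0}
    - {"x": 0, "y": 0, "z": 0.03, "rx": 0, "ry": 0, "rz": 0}
    - {"x": 0, "y": 0, "z": 0, "rx": 0, "ry": 0, "rz": 0}

```text
time: 20.87
eef_pos: [576.6, 147.1, 93.2]
ee_rot: [[0.165, 0.986, 0.001], [0.986, -0.165, -0.0], [0.0, 0.001, -1.0]]
contact_force: [-2.0, -1.5, 13.1]
width: 0.2
grip_force: 6.5
```

Call:
drive_tool:
  increments:
    - {"x": -0.2, "y": 0, "z": 0, "rx": 0, "ry": 0, "rz": 0}
    - {"x": -0.2, "y": 0, "z": 0, "rx": 0, "ry": 0, "rz": 0}
    - {"x": -0.2, "y": 0, "z": 0, "rx": 0, "ry": 0, "rz": 0}
    - {"x": -0.2, "y": 0, "z": 0, "rx": 0, "ry": 0, "rz": 0}
    - {"x": -0.2, "y": 0, "z": 0, "rx": 0, "ry": 0, "rz": 0}
    - {"x": -0.2, "y": 0, "z": 0, "rx": 0, "ry": 0, "rz": 0}

```text
time: 21.37
eef_pos: [569.7, 100.5, 93.3]
ee_rot: [[0.166, 0.986, 0.004], [0.986, -0.166, 0.001], [0.002, 0.004, -1.0]]
contact_force: [1.2, 4.4, 10.0]
width: -0.3
grip_force: 4.7
```

Call:
drive_tool:
  increments:
    - {"x": -0.2, "y": 0, "z": 0, "rx": 0, "ry": 0, "rz": 0}
    - {"x": -0.2, "y": 0, "z": 0, "rx": 0, "ry": 0, "rz": 0}
    - {"x": -0.2, "y": 0, "z": 0, "rx": 0, "ry": 0, "rz": 0}
    - {"x": -0.2, "y": 0, "z": 0, "rx": 0, "ry": 0, "rz": 0}
    - {"x": -0.2, "y": 0, "z": 0, "rx": 0, "ry": 0, "rz": 0}
    - {"x": -0.2, "y": 0, "z": 0, "rx": 0, "ry": 0, "rz": 0}

```text
time: 21.87
eef_pos: [561.8, 53.1, 93.3]
ee_rot: [[0.166, 0.986, 0.004], [0.986, -0.166, 0.001], [0.002, 0.004, -1.0]]
contact_force: [1.4, 3.5, 9.5]
width: -0.1
grip_force: 4.8
```

Call:
drive_tool:
  increments:
    - {"x": 0.2, "y": 0, "z": 0, "rx": 0, "ry": 0, "rz": 0}
    - {"x": 0.2, "y": 0, "z": 0, "rx": 0, "ry": 0, "rz": 0}
    - {"x": 0.2, "y": 0, "z": 0, "rx": 0, "ry": 0, "rz": 0}
    - {"x": 0.2, "y": 0, "z": 0, "rx": 0, "ry": 0, "rz": 0}
    - {"x": 0.2, "y": 0, "z": 0, "rx": 0, "ry": 0, "rz": 0}
    - {"x": 0.2, "y": 0, "z": 0, "rx": 0, "ry": 0, "rz": 0}

```text
time: 22.37
eef_pos: [569.2, 99.5, 93.3]
ee_rot: [[0.165, 0.986, 0.002], [0.986, -0.165, -0.001], [-0.001, 0.003, -1.0]]
contact_force: [-0.7, -5.2, 11.6]
width: 0.1
grip_force: 6.0
```

Call:
drive_tool:
  increments:
    - {"x": 0.2, "y": 0, "z": 0, "rx": 0, "ry": 0, "rz": 0}
    - {"x": 0.2, "y": 0, "z": 0, "rx": 0, "ry": 0, "rz": 0}
    - {"x": 0.2, "y": 0, "z": 0, "rx": 0, "ry": 0, "rz": 0}
    - {"x": 0.2, "y": 0, "z": 0, "rx": 0, "ry": 0, "rz": 0}
    - {"x": 0.2, "y": 0, "z": 0, "rx": 0, "ry": 0, "rz": 0}
    - {"x": 0.2, "y": 0, "z": 0, "rx": 0, "ry": 0, "rz": 0}

```text
time: 22.87
eef_pos: [577.1, 146.9, 93.2]
ee_rot: [[0.165, 0.986, 0.002], [0.986, -0.165, -0.001], [-0.001, 0.002, -1.0]]
contact_force: [-0.3, -4.2, 8.7]
width: -0.0
grip_force: 4.4
```

Call:
drive_tool:
  increments:
    - {"x": 0, "y": 0, "z": -0.4, "rx": 0, "ry": 0, "rz": 0}
    - {"x": 0, "y": 0, "z": -0.9, "rx": 0, "ry": 0, "rz": 0}
    - {"x": 0, "y": 0, "z": -0.9, "rx": 0, "ry": 0, "rz": 0}
    - {"x": -0.9, "y": 0, "z": 0, "rx": 0, "ry": 0, "rz": 0}
    - {"x": -0.9, "y": 0, "z": 0, "rx": 0, "ry": 0, "rz": 0}
    - {"x": -0.9, "y": 0, "z": 0, "rx": 0, "ry": 0, "rz": 0}
    - {"x": 0, "y": -0.9, "z": 0, "rx": 0, "ry": 0, "rz": 0}
    - {"x": 0, "y": 0, "z": 0, "rx": 0, "ry": 0, "rz": 0}
    - {"x": 0, "y": 0, "z": 0, "rx": 0, "ry": 0, "rz": 0}

```text
time: 23.62
eef_pos: [520.9, 46.4, 179.6]
ee_rot: [[0.166, 0.986, -0.001], [0.986, -0.166, -0.0], [-0.0, -0.001, -1.0]]
contact_force: [0.4, 0.2, -0.2]
width: -0.2
grip_force: 0.0
```

```bash
python3 - <<'E'
from h import *
s=bot.sense();im=bot.camera("wrist")[:,:,::-1]
import pickle;pickle.dump(s,open("w3.pkl","wb"));cv2.imwrite("pics/w3full.png",im)
print(s["eef_pos"],proj("wrist",[[531.5,102.3,76.5]],s))
c=proj("wrist",[[531.5,102.3,76.5]],s)[0].astype(int)
y0=max(0,c[1]-110);cr=im[y0:y0+210,c[0]-100:c[0]+100]
cv2.imwrite("pics/w3.png",cv2.resize(cr,None,fx=2.8,fy=2.8,interpolation=cv2.INTER_CUBIC))
E
```

```text
[520.93147221  46.41160421 179.60711387] [[323.19012863 116.84802502]]
```

View pics/w3.png

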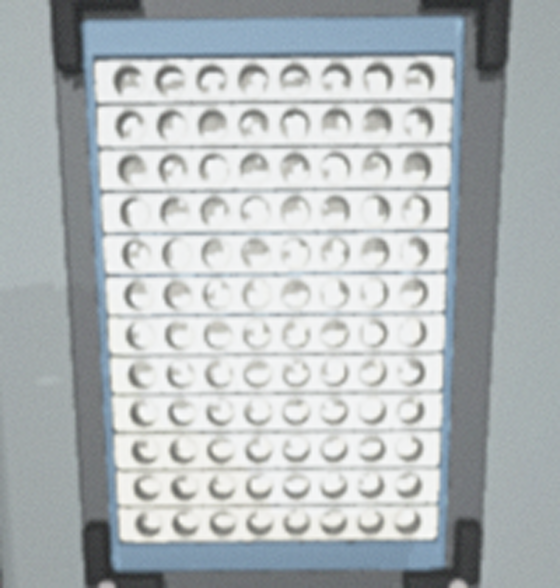

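The close-up shows all twelve strips evenly spaced and parallel inside the frame, with the plate still in its four clips. Under pressure the tip stopped at about the same height (92.9–93.4 mm) along both rows, so the strips are flush.

```bash
python3 -c "
from cell import bot
print(bot.hand_in())"
```

```text
the job is handed in; nothing more can be done
None
```

I swept both rows of strip ends until they stopped solidly at flush height and handed the job in at about 24 s. The plate is still in its clips, the robot is clear, and I did not go near the spare strip or the bottle; hand-in returned no verdict.

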